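Clear the strap cutter's outfeed and start the machine

TASK

Someone left the ivory maul standing on the strap cutter's outfeed plate: take it off and stand it gently, upright, on the round cork pad on the tool shelf, and let go of it. Then start the cutter from its sloping panel by pushing three buttons fully in and letting each come out again, one at a time, in this order: white (control on), blue (reset), green (start). Do not press the red stop button, and leave the tool cup, the hammer and the spool where they are.

Things in the scene. Friction and masses are not known exactly. Their poses are not given: they have to be found in the camera images.
- cutter: Strap-cutting machine, fixed: green cabinet 330 wide (y) x 170 deep, all behind x = 0, top at z = 230 mm (a grip reaches 236; a low infeed guide at its back). Origin on the bench at mid-width in the plane of the cabinet's front face, which looks to the robot; x points to its back, y to the robot's left, z up. In front stand the sloping button panel (robot's right) and the outfeed plate (robot's left).
- panel (a point): Middle of the sloping grey panel, 200 mm wide (cutter's y = -165 to 35), falling 32 degrees from z = 100 mm at the cabinet to 50 mm at x = -81. Buttons in a row, robot's left to right: green, red, blue, white, 46 mm apart. Above it a black display housing (z = 162 to 228 mm) stands 28 mm proud of the cabinet: no room for an upright gripper, so lean the tool 30 to 45 degrees. Axes as the cutter.
- outfeed (a point): Point on top of the aluminium outfeed plate, in the cutter's frame at x = -85, y = 103, z = 62 mm. The plate is 110 mm wide (y) and reaches 150 mm out from the cabinet; rails along both sides stand 8 mm above it. Behind it a steel blade cover (z = 95 to 125 mm) stands 12 mm proud of the cabinet. Axes as the cutter.
- on_face (a point): Centre of the outer face of the white button (control on): round cap 28 mm across, its face 16 mm out from the panel at rest, in a black bezel 34 mm across and 6 mm high. At rest it lies at x = -31, y = -134, z = 99 mm in the cutter's frame. z axis: straight out of the panel, 32 degrees off vertical towards the robot's side; x: up the slope; y: along the row.
- reset_face (a point): Centre of the outer face of the blue button (reset): round cap 28 mm across, its face 16 mm out from the panel at rest, in a black bezel 34 mm across and 6 mm high. At rest it lies at x = -31, y = -88, z = 99 mm in the cutter's frame. z axis: straight out of the panel, 32 degrees off vertical towards the robot's side; x: up the slope; y: along the row.
- start_face (a point): Centre of the outer face of the green button (start): round cap 28 mm across, its face 16 mm out from the panel at rest, in a black bezel 34 mm across and 6 mm high. At rest it lies at x = -31, y = 4, z = 99 mm in the cutter's frame. z axis: straight out of the panel, 32 degrees off vertical towards the robot's side; x: up the slope; y: along the row.
- stop_face (a point): Centre of the outer face of the red button (stop, not to be pressed): round cap 28 mm across, its face 16 mm out from the panel at rest, in a black bezel 34 mm across and 6 mm high. At rest it lies at x = -31, y = -42, z = 99 mm in the cutter's frame. z axis: straight out of the panel, 32 degrees off vertical towards the robot's side; x: up the slope; y: along the row.
- on (a joint): Travel of the white button along its z axis, inwards: 0 m = out (at rest), 0.006 m = fully in. A spring pushes it back: about 1.5 N starts it moving, about 5 N brings it fully in; it comes out again by itself when let go.
- reset (a joint): Travel of the blue button along its z axis, inwards: 0 m = out (at rest), 0.006 m = fully in. A spring pushes it back: about 1.5 N starts it moving, about 5 N brings it fully in; it comes out again by itself when let go.
- start (a joint): Travel of the green button along its z axis, inwards: 0 m = out (at rest), 0.006 m = fully in. A spring pushes it back: about 1.5 N starts it moving, about 5 N brings it fully in; it comes out again by itself when let go.
- stop (a joint): Travel of the red button along its z axis, inwards: 0 m = out (at rest), 0.006 m = fully in. A spring pushes it back: about 1.5 N starts it moving, about 5 N brings it fully in; it comes out again by itself when let go.
- maul_center (a point): Centre, half-way up, of the leatherworker's maul, which stands on its head with the handle up, 178 mm tall: ivory plastic head 58 mm across and 85 mm high, above it a dark wooden handle 28 mm across and 93 mm long. 0.3 to 0.55 kg. 89 mm above its flat foot; z points up the handle. It stands on the outfeed plate at the start, near outfeed.
- maul_grip (a point): Middle of the maul's handle, on its axis, 138 mm above its foot (40 mm below the handle's top): where to grip it. Axes as the maul.
- maul: The same maul; origin at the centre of its foot.
- pad: Centre of the top of the round cork pad, 86 mm across and 4 mm thick, fixed on one half (left or right) of the tool shelf; its top is 74 mm above the bench. z up.
- shelf: Small dark-wood tool shelf standing on the bench, fixed: board 100 mm deep (x) x 270 mm long (y), top 70 mm above the bench. Origin on the bench under its centre. The cork pad and the tool cup stand on its two halves, about 120 mm apart.
- cup: Blue cup 72 mm across and 85 mm high with tool handles standing in it up to 130 mm above its foot, loose, on the other half of the shelf; origin at the centre of its foot. Leave alone.
- hammer: Hammer with a yellow handle, 240 mm long, loose, lying on the bench in front of the cutter, 26 mm high; origin under the middle of its length, head towards its x. Leave alone.
- spool: Red flanged spool, 60 mm across and 75 mm high, loose, standing on the bench; origin at the centre of its foot. Leave alone.

How it is judged (in metres and radians):
On the way, in this order (a step that is already met when the one before it is completed fails the run):
1. the maul stands upright on the cork pad, let go of and still (horizontal distance between maul_center and pad below 0.022 m and z of maul_center in the frame of pad between 0.084 and 0.094 m and angle between maul_center's own z axis and vertical below 0.08 rad and contact force between maul and the fingers below 0.1 N and linear speed of maul below 0.02 m/s), for 0.2 s.
2. the white button is pushed in (4.5 mm or more of 6), the other buttons out, the maul standing on the pad (value of joint on above 0.0045 m and value of joint each of reset, start, stop below 0.0015 m and horizontal distance between maul_center and pad below 0.022 m and z of maul_center in the frame of pad between 0.084 and 0.094 m and angle between maul_center's own z axis and vertical below 0.08 rad), for 0.04 s.
3. then the blue button is pushed in, the other buttons out (value of joint reset above 0.0045 m and value of joint each of on, start, stop below 0.0015 m and horizontal distance between maul_center and pad below 0.022 m and z of maul_center in the frame of pad between 0.084 and 0.094 m and angle between maul_center's own z axis and vertical below 0.08 rad), for 0.04 s.
4. then the green button is pushed in, the other buttons out (value of joint start above 0.0045 m and value of joint each of on, reset, stop below 0.0015 m and horizontal distance between maul_center and pad below 0.022 m and z of maul_center in the frame of pad between 0.084 and 0.094 m and angle between maul_center's own z axis and vertical below 0.08 rad), for 0.04 s.
At the end, for the whole second after the job is handed in: The maul stands upright (within 0.08 rad) on the cork pad, its axis within 22 mm of the pad's centre, released and still, and all four buttons are out again (less than 1.5 mm in) (all of step 1 and value of joint each of on, reset, start, stop below 0.0015 m); the robot touches nothing.
It fails at once if the red stop button is pushed in 2 mm or more (value of joint stop above 0.002 m).
It fails at once if two buttons are pushed in at once (value of joint each of on, reset above 0.002 m or value of joint each of reset, start above 0.002 m or value of joint each of on, start above 0.002 m).
It fails at once if the green start button is pushed in while the maul is not on the pad (value of joint start above 0.003 m and horizontal distance between maul_center and pad above 0.03 m).
It fails at once if the maul is tipped over (more than 0.6 rad), dropped (falls free at more than 0.4 m/s, about 8 mm of fall) or banged down on the pad (more than 60 N) (angle between maul_center's own z axis and vertical above 0.6 rad or contact force between maul and pad above 60 N or (contact force between maul and the fingers below 0.1 N and linear speed of maul above 0.4 m/s)).
It fails at once if the cup, hammer or spool is shifted by more than 30 mm, or the cup or spool knocked over (distance of any of cup, hammer, spool from where it was at the start of the episode above 0.03 m or angle between any of cup, spool's own z axis and vertical above 0.5 rad).
It also fails if it takes over 58 s, if anything falls off the work surface, if the arm or the gripper's body presses on something with over 40 N, if the wrist force passes 120 N, or if a joint passes its speed limit or range.

ROBOT

A 6-joint arm with a two-finger parallel gripper is mounted at the origin on the work surface. World frame = base frame: x ahead of the robot, y to its left, z up, the work surface at z = 0. Lengths are in m, angles in degrees, forces in N, time in s.
With the tool pointing down it reaches from about 0.3 to 0.75 m from the base axis. Payload 8.5 kg.
Tool frame: the origin (TCP) lies at the very end of the fingers, on their centre line; the grasp point (between the pads) lies env.pinch_z behind it (env.pinch_z is the distance from the TCP to the grasp point, in m); z points along the fingers, y is the line along which they close (so a half turn about z gives the same grasp; the last joint's range is limited). The gripper opens to 85 mm and grips with 20 to 120 N. Pads are 22 mm wide; open, the fingers measure 114 mm over their backs; the gripper's body (76 mm by 85 mm) begins 54 mm behind the grasp point. The pads swing forward as they close: fully open they stand 13 mm farther back than shut.
Start: joints at [57.966, 21.807, 74.336, -0, 83.858, -12.336], TCP at [0.185, 0.518, 0.231] pointing down, gripper open.
Joint ranges: [-178.18, 178.18], [-50.72, 133.34], [12.68, 142.11], [-81.47, 261.47], [9.98, 163.14], [-165.26, 165.26]. Speed limits (degrees/s): [136.94, 136.94, 180, 180, 180, 180].

INTERFACE

Orientations are given as a 3x3 rotation matrix whose columns are the frame's x, y, z axes.
In Python, from rig import telemetry, get_image, env gives the robot as it stands. The module is installed in compiled form; this text tells all that it offers.
- The arm moves only by the tool apply_moves, never from a script. Its argument "series" is a list of rows, each a list of 7 numbers: the shift along the tool's x, y, z in mm, then the turn, a rotation vector about the tool's x, y, z in degrees, then the opening, from 0 (shut) to 1 (fully open). A call has 1 to 12 rows; each row shifts and turns the commanded pose from where the row before left it, along the tool's axes as they then stand; what a row does not reach is not made up. A row lasts 1/8 s, in which the tool goes at most 62.5 mm and 10.7 degrees, less where a joint would pass 70% of its speed; a pose out of reach is approached as far as the arm can. A call with a gripper value outside its range is refused whole. The fingers move at their own pace and stop on an object; "grip_force" is the grip in N (left out, the last holds). Time passes only in rows, so rows that do not move let the fingers close. It gives the time, the measured TCP pose, the force, the opening and the grip force at its end, in the units of the state.
- telemetry.observe(): the state, without advancing time (a new reading comes with each control period).
- get_image(name): name is "side" or "top" or "wrist"; returns a dict with "frame" (384x512x3 uint8, red, green, blue), "z_map" (384x512 float32, m along the optical axis (not along the pixel's ray), 0 where there is no reading), "vertical_fov" (degrees; the focal length in pixels is half the picture's height over the tangent of half this angle, whatever the lens; pixels are square), "cx", "cy" (the principal point, pixels), "dist" ([k1, k2, p1, p2, k3] as OpenCV has them; the pictures are not rectified), "eye" and "attitude" of the camera in the world; the wrist camera has in their place "mount" (4x4, takes a point from camera to tool coordinates, whose origin is the TCP and whose axes are the flange's). Camera axes: x right, y up, looking along -z (the intrinsics and any distortion apply to the point x, -y, -z); pixel columns grow to the right and rows downward; lengths in m; the calibration is good to about 2 mm. A picture is of the moment at which its call begins: read the wrist's pose just before it.
- env.close_job(): hands the job in; it is judged then, once.
The state is a dict: "time_s": time; "q": joint angles; "qvel": joint speeds; "joint_efforts": joint torques, N m; "position": TCP position; "tool_rot": TCP orientation; "ft_force": force on the tool from outside, world axes, zero at the start; "wrist_torque": the same for the moment, N m; "grip_width": finger opening in m; "gripper_force": force on a finger pad.
Only numpy, scipy, OpenCV 4.12 (cv2) and the standard library are available. Lean on these libraries where they do the work, as an engineer would, in place of code of your own. Each camera call takes 0.05 s, during which the arm holds its last target. There are 200 camera calls.

## Working session

There is one attempt and no reset: what is moved stays moved. The work goes in short steps, Python scripts to look and compute and a tool call to move; the robot and the scene stay as the last step left them, time stands still between calls to the robot, and variables do not carry over. Pictures are saved under pics/ and viewed, at most 10 in all, crops included, and the job is handed in when it is done.

Besides the shell and the picture viewer there is one more tool, called as name(argument=value, ...), one argument or row to a line, values as JSON. apply_moves: Moves the arm, as the interface text tells. Its arguments: {"type":"object","properties":{"series":{"type":"array"},"grip_force":{"type":"number"}},"required":["series"]}

```bash
mkdir -p pics; cat > h.py <<'E'
import numpy as np,cv2
from rig import telemetry,get_image,env
def cloud(im,T=None):
    h,w=im["z_map"].shape; f=h/2/np.tan(np.radians(im["vertical_fov"])/2)
    K=np.array([[f,0,im["cx"]],[0,f,im["cy"]],[0,0,1]])
    v,u=np.mgrid[0:h,0:w]
    n=cv2.undistortPoints(np.stack([u,v],-1).reshape(-1,1,2).astype(float),K,np.array(im["dist"],float)).reshape(h,w,2)
    z=im["z_map"]; P=np.stack([n[...,0]*z,-n[...,1]*z,-z],-1)
    if "eye" in im: R,t=np.array(im["attitude"]),np.array(im["eye"])
    else: R,t=T
    P=P@R.T+t; P[z==0]=np.nan
    return P
E
python3 - <<'E'
from h import *
s=telemetry.observe()
for k in s: print(k,s[k])
print(env.pinch_z)
for n in("side","top"):
    im=get_image(n); cv2.imwrite(f"pics/{n}0.png",im["frame"][...,::-1]); np.save(n+"P.npy",cloud(im)); np.save(n+"I.npy",im["frame"])
    print(im["eye"],im["attitude"],im["vertical_fov"],im["dist"])
E
```

```text
time_s 0.0
q [ 5.79653422e+01  2.18394034e+01  7.43859869e+01  3.11595838e-03
  8.38594859e+01 -1.23363200e+01]
qvel [-0.01319466  0.01840951 -0.0259871  -0.08192365  0.02348424 -0.06663363]
joint_efforts [ 7.20786538e-04 -4.48460805e+01 -2.31295484e+01 -1.72868636e-04
  4.51574815e-03  1.92998471e-05]
position [0.18521441 0.51755018 0.2307194 ]
tool_rot [[-9.41478196e-01  3.37072862e-01 -8.31603818e-04]
 [ 3.37073686e-01  9.41477469e-01 -1.22711573e-03]
 [ 3.69308846e-04 -1.43561447e-03 -9.99998901e-01]]
ft_force [ 1.08932909 -0.15054093 -0.12691032]
wrist_torque [-0.00267657 -0.0139542   0.01365992]
gripper_force 0.0
grip_width 0.08554622476259036
0.0187
[ 0.21912578 -0.33576001  0.91602761] [[ 0.82811964  0.46584633 -0.31177726]
 [-0.5603811   0.70170843 -0.43997534]
 [ 0.01381583  0.53906631  0.84215001]] 48.26472776243113 [0.03003718 0.         0.         0.         0.        ]
[0.40854401 0.08002363 1.06644758] [[-0.01887016  0.9953339  -0.09462743]
 [-0.99949515 -0.01635967  0.0272362 ]
 [ 0.02556104  0.09509361  0.99514011]] 50.51745603907046 [0.0287374 0.        0.        0.        0.       ]
```

View pics/top0.png

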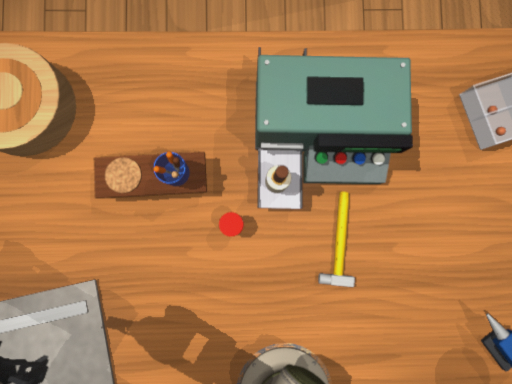

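View pics/side0.png

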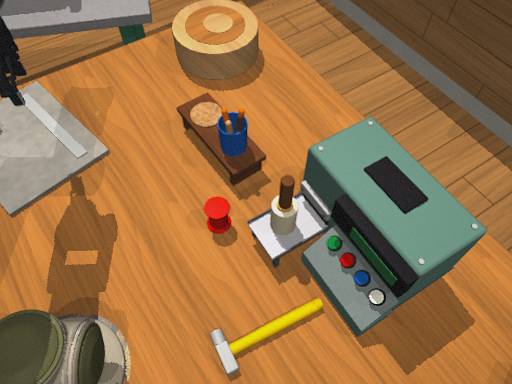

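The top view shows the pad at (123,175), cup (171,170), maul (279,177), spool (231,224), the buttons green to white from (322,158) to (378,158), and the hammer around (340,240). The side view agrees, with the buttons at (334,243), (348,260), (362,278) and (377,297).

```bash
python3 - <<'E'
from h import *
from scipy.optimize import least_squares
for n in("top","side"):
    P=np.load(n+"P.npy"); I=np.load(n+"I.npy"); H=cv2.cvtColor(I,cv2.COLOR_RGB2HSV)
    hh,ss,vv=[H[...,i].astype(int) for i in range(3)]
    x,y,z=[P[...,i] for i in range(3)]
    def blob(m,name,all=False):
        k,l,st,c=cv2.connectedComponentsWithStats(m.astype(np.uint8),connectivity=8)
        for i in range(1,k):
            if st[i,4]>=25:
                q=P[l==i]; q=q[~np.isnan(q[:,0])]; 
                if len(q): print(n,name,st[i,4],c[i].round(0),"mean",np.mean(q,0).round(4),"min",q.min(0).round(3),"max",q.max(0).round(3))
    sp=np.isfinite(z)&(x>.2)&(x<.75)
    print(n)
    blob(sp&(abs(z-.074)<.006)&(hh<25)&(vv>150)&(ss<170)&(y>.1),"pad")
    blob(sp&(hh>100)&(hh<130)&(ss>150)&(vv>70),"blue")
    blob(sp&((hh<5)|(hh>175))&(ss>190)&(vv>120)&(z>.02),"red")
    blob(sp&(hh>50)&(hh<80)&(ss>150)&(vv>80),"green")
    blob(sp&(ss<40)&(vv>170)&(z>.08)&(z<.13),"white")
    blob(sp&(z>.2)&(z<.25)&(vv<140),"handletop/dark")
    blob(sp&(z>.135)&(z<.155)&(ss<90)&(vv>140),"ivory top")
    blob(sp&(abs(z-.23)<.005)&(hh>65)&(hh<95),"cabtop")
    m=sp&(abs(z-.23)<.005)&(hh>65)&(hh<95); pts=np.c_[x[m],y[m]].astype(np.float32)
    if len(pts)>50: r=cv2.minAreaRect(pts); print("rect",r,cv2.boxPoints(r).round(4).tolist())
    blob(sp&(hh>22)&(hh<33)&(ss>180)&(vv>130),"hammer")
E
```

```text
top
top pad 1022 [122. 174.] mean [0.5492 0.3864 0.0742] min [0.505 0.343 0.068] max [0.596 0.43  0.08 ]
top blue 94 [359. 158.] mean [ 0.5762 -0.1889  0.0995] min [ 0.565 -0.203  0.079] max [ 0.588 -0.176  0.108]
top blue 83 [178. 175.] mean [0.5385 0.2434 0.1268] min [0.518 0.223 0.072] max [0.573 0.275 0.159]
top red 74 [341. 158.] mean [ 0.5768 -0.1437  0.0992] min [ 0.568 -0.154  0.091] max [ 0.586 -0.132  0.106]
top red 440 [231. 224.] mean [0.4238 0.1246 0.075 ] min [0.397 0.097 0.07 ] max [0.45  0.153 0.081]
top green 82 [321. 157.] mean [ 0.5792 -0.0967  0.1   ] min [ 0.569 -0.109  0.092] max [ 0.589 -0.086  0.108]
top white 105 [280. 146.] mean [0.6045 0.0045 0.125 ] min [ 0.6   -0.045  0.121] max [0.609 0.049 0.129]
top white 42 [380. 160.] mean [ 0.5708 -0.2384  0.0975] min [ 0.564 -0.246  0.09 ] max [ 0.581 -0.228  0.105]
top handletop/dark 55 [409.  81.] mean [ 0.7191 -0.2668  0.2286] min [ 0.689 -0.27   0.225] max [ 0.749 -0.263  0.232]
top handletop/dark 2311 [348. 135.] mean [ 0.6034 -0.1311  0.2245] min [ 0.575 -0.269  0.2  ] max [0.749 0.062 0.234]
top handletop/da
[... 1973 characters left out ...]
mean [0.5217 0.0072 0.2282] min [ 0.511 -0.002  0.2  ] max [0.538 0.025 0.242]
side ivory top 260 [284. 208.] mean [0.5208 0.0067 0.146 ] min [ 0.498 -0.016  0.138] max [0.553 0.04  0.154]
side cabtop 9193 [394. 200.] mean [ 0.6724 -0.1258  0.2295] min [ 0.601 -0.27   0.225] max [0.75  0.058 0.235]
rect ((0.6669846773147583, -0.1047915667295456), (0.3262976109981537, 0.17637233436107635), 88.15715789794922) [[0.5735999941825867, -0.26499998569488525], [0.7498999834060669, -0.27070000767707825], [0.7603999972343445, 0.055399999022483826], [0.5841000080108643, 0.06109999865293503]]
side hammer 1213 [276. 325.] mean [ 0.3941 -0.1564  0.0223] min [ 0.291 -0.178 -0.002] max [ 0.502 -0.133  0.03 ]
```

apply_moves(
  series=[
    [0,0,-40,0,0,-7,1],
    [0,0,-40,0,0,-7,1],
    [0,0,0,0,0,-6,1],
    [-34,-50,0,0,0,0,1],
    [-34,-50,0,0,0,0,1],
    [-34,-50,0,0,0,0,1],
    [-34,-50,0,0,0,0,1],
    [-34,-50,0,0,0,0,1],
    [-34,-50,0,0,0,0,1],
    [-34,-50,0,0,0,0,1],
    [-34,-50,0,0,0,0,1],
    [0,0,0,0,0,0,1],
  ],
)

```text
time_s: 1.6
position: [0.4611, 0.1163, 0.3104]
tool_rot: [[-1.0, 0.0, -0.002], [0.0, 1.0, -0.0], [0.002, -0.0, -1.0]]
ft_force: [-0.4, 0.3, -1.4]
grip_width: 0.0856
gripper_force: 0.0
```

apply_moves(
  series=[
    [-32,-52,0,0,0,0,1],
    [-33,-52,0,0,0,0,1],
    [0,0,0,0,0,0,1],
    [0,0,30,0,0,0,1],
    [0,0,30,0,0,0,1],
    [0,0,30,0,0,0,1],
    [0,0,25,0,0,0,1],
    [0,0,15,0,0,0,1],
    [0,0,0,0,0,0,1],
  ],
)

```text
time_s: 2.72
position: [0.5241, 0.017, 0.1807]
tool_rot: [[-1.0, -0.007, -0.002], [-0.007, 1.0, 0.001], [0.002, 0.001, -1.0]]
ft_force: [0.5, -0.3, 0.9]
grip_width: 0.0855
gripper_force: 0.0
```

```bash
python3 - <<'E'
from h import *
a=[get_image(n)["frame"][...,::-1] for n in("wrist","side")]
cv2.imwrite("pics/g1.png",cv2.resize(np.hstack(a),(800,300)))
print(telemetry.observe()["position"],telemetry.observe()["ft_force"])
E
```

```text
[0.52497762 0.01644967 0.18207362] [-0.0517664  -0.31450255  0.28370767]
```

View pics/g1.png

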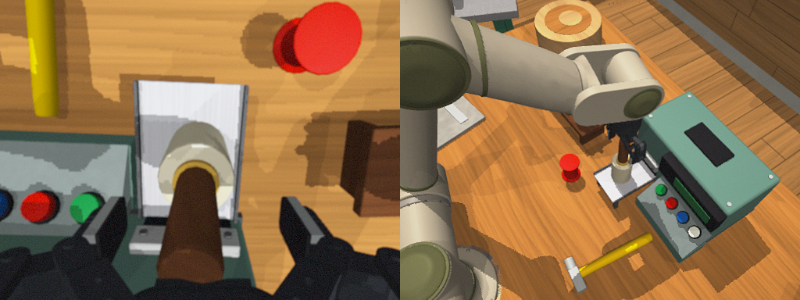

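The wrist image shows the handle between the open fingers, with its top at about (195,260) and slightly off centre. I'll shift 4 mm and close.

apply_moves(
  series=[
    [-1,-4.5,0,0,0,0,1],
    [0,0,0,0,0,0,0.6],
    [0,0,0,0,0,0,0.25],
    [0,0,0,0,0,0,0],
    [0,0,0,0,0,0,0],
    [0,0,0,0,0,0,0],
    [0,0,0,0,0,0,0],
    [0,0,0,0,0,0,0],
  ],
  grip_force=70,
)

```text
time_s: 3.82
position: [0.5261, 0.0112, 0.1816]
tool_rot: [[-1.0, -0.005, 0.0], [-0.005, 1.0, 0.0], [-0.0, 0.0, -1.0]]
ft_force: [-1.6, 2.0, 5.6]
grip_width: 0.0264
gripper_force: 68.7
```

apply_moves(
  series=[
    [0,0,-15,0,0,0,0],
    [0,0,-25,0,0,0,0],
    [0,0,-30,0,0,0,0],
    [10,0,-30,0,0,0,0],
    [25,0,0,0,0,0,0],
    [30,15,0,0,0,0,0],
    [30,30,0,0,0,0,0],
    [5,40,0,0,0,0,0],
    [0,40,0,0,0,0,0],
    [0,40,0,0,0,0,0],
    [0,40,0,0,0,0,0],
    [0,40,0,0,0,0,0],
  ],
)

```text
time_s: 5.32
position: [0.4243, 0.2566, 0.2801]
tool_rot: [[-1.0, -0.005, -0.002], [-0.005, 1.0, -0.001], [0.002, -0.001, -1.0]]
ft_force: [0.4, -0.5, -4.7]
grip_width: 0.0265
gripper_force: 69.8
```

apply_moves(
  series=[
    [0,40,0,0,0,0,0],
    [0,40,0,0,0,0,0],
    [0,30,0,0,0,0,0],
    [-15,20,0,0,0,0,0],
    [-30,0,0,0,0,0,0],
    [-35,0,0,0,0,0,0],
    [-30,0,0,0,0,0,0],
    [-14,0,0,0,0,0,0],
    [0,0,0,0,0,0,0],
    [0,0,0,0,0,0,0],
  ],
)

```text
time_s: 6.58
position: [0.5474, 0.3862, 0.2806]
tool_rot: [[-1.0, -0.006, -0.002], [-0.006, 1.0, -0.001], [0.002, -0.001, -1.0]]
ft_force: [0.6, 0.5, -5.1]
grip_width: 0.0265
gripper_force: 70.0
```

```bash
python3 - <<'E'
from h import *
s=telemetry.observe();print(s["position"],s["tool_rot"],s["ft_force"])
for n in("top","side"):
    im=get_image(n);P=cloud(im);H=cv2.cvtColor(im["frame"],cv2.COLOR_RGB2HSV)
    x,y,z=[P[...,i] for i in range(3)]
    m=(H[...,1]<110)&(H[...,2]>110)&(abs(x-.55)<.06)&(abs(y-.387)<.06)&(z>.1)&(z<.26)
    q=P[m]
    print(n,len(q),*( (np.percentile(q,[0,2,98,100],0).round(4).tolist()) if len(q) else []))
    if n=="side": cv2.imwrite("pics/p1.png",im["frame"][...,::-1])
E
```

```text
[0.54737692 0.38621014 0.28055936] [[-9.99983167e-01 -5.53840501e-03 -1.72956582e-03]
 [-5.53703260e-03  9.99984353e-01 -7.97279750e-04]
 [ 1.73395442e-03 -7.87689667e-04 -9.99998186e-01]] [ 0.58424222  0.52682403 -5.0749769 ]
top 177 [0.5209, 0.3562, 0.1647] [0.5219, 0.3564, 0.1666] [0.5662, 0.3802, 0.2493] [0.5677, 0.3825, 0.2533]
side 731 [0.5189, 0.3559, 0.163] [0.5198, 0.3581, 0.1666] [0.5705, 0.4029, 0.248] [0.5759, 0.4135, 0.2526]
```

View pics/p1.png

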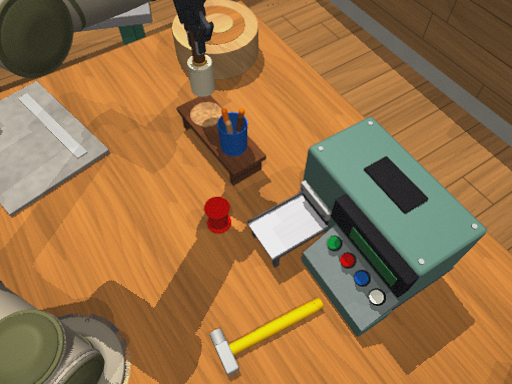

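The side view shows the maul held upright above the shelf, head at about (200,75). Its foot is near z = 0.161, so I'll lower it about 87 mm, slowly at the end.

apply_moves(
  series=[
    [-2,1,10,0,0,0,0],
    [0,0,20,0,0,0,0],
    [0,0,20,0,0,0,0],
    [0,0,15,0,0,0,0],
    [0,0,10,0,0,0,0],
    [0,0,5,0,0,0,0],
    [0,0,2,0,0,0,0],
    [0,0,1,0,0,0,0],
    [0,0,0,0,0,0,0],
    [0,0,0,0,0,0,0],
  ],
)

```text
time_s: 7.92
position: [0.5501, 0.3872, 0.1986]
tool_rot: [[-1.0, -0.005, 0.0], [-0.005, 1.0, 0.0], [-0.0, 0.0, -1.0]]
ft_force: [-1.4, 0.4, -5.3]
grip_width: 0.0264
gripper_force: 70.1
```

apply_moves(
  series=[
    [0,0,1,0,0,0,0],
    [0,0,0,0,0,0,0],
    [0,0,1,0,0,0,0],
    [0,0,0,0,0,0,0],
    [0,0,0,0,0,0,0],
  ],
)

```text
time_s: 8.55
position: [0.5501, 0.3872, 0.1963]
tool_rot: [[-1.0, -0.005, 0.0], [-0.005, 1.0, -0.0], [-0.0, -0.0, -1.0]]
ft_force: [-0.6, -0.7, -5.1]
grip_width: 0.0267
gripper_force: 70.1
```

apply_moves(
  series=[
    [0,0,1,0,0,0,0],
    [0,0,0,0,0,0,0],
    [0,0,0.7,0,0,0,0],
    [0,0,0,0,0,0,0],
    [0,0,0,0,0,0,0],
  ],
)

```text
time_s: 9.18
position: [0.5501, 0.3872, 0.1946]
tool_rot: [[-1.0, -0.005, 0.0], [-0.005, 1.0, 0.0], [-0.0, 0.0, -1.0]]
ft_force: [0.5, 0.2, -4.9]
grip_width: 0.0266
gripper_force: 70.1
```

apply_moves(
  series=[
    [0,0,0.7,0,0,0,0],
    [0,0,0,0,0,0,0],
    [0,0,0,0,0,0,0],
  ],
)

```text
time_s: 9.55
position: [0.5501, 0.3872, 0.1939]
tool_rot: [[-1.0, -0.005, 0.0], [-0.005, 1.0, -0.0], [-0.0, -0.0, -1.0]]
ft_force: [0.5, 0.4, -5.2]
grip_width: 0.0266
gripper_force: 70.1
```

apply_moves(
  series=[
    [0,0,0.7,0,0,0,0],
    [0,0,0,0,0,0,0],
    [0,0,0,0,0,0,0],
  ],
)

```text
time_s: 9.93
position: [0.5502, 0.3872, 0.1936]
tool_rot: [[-1.0, -0.005, 0.001], [-0.005, 1.0, 0.0], [-0.001, 0.0, -1.0]]
ft_force: [-0.9, -0.2, -1.3]
grip_width: 0.0263
gripper_force: 70.4
```

Contact: the load has come off the wrist. I'll release and rise straight up.

apply_moves(
  series=[
    [0,0,0.2,0,0,0,0],
    [0,0,0,0,0,0,0.5],
    [0,0,0,0,0,0,0.8],
    [0,0,0,0,0,0,0.8],
    [0,0,0,0,0,0,0.8],
    [0,0,0,0,0,0,0.8],
    [0,0,-10,0,0,0,0.8],
    [0,0,-30,0,0,0,0.8],
    [0,0,-40,0,0,0,0.8],
    [0,0,-40,0,0,0,0.8],
    [0,0,0,0,0,0,0.8],
  ],
)

```text
time_s: 11.3
position: [0.5506, 0.3875, 0.3175]
tool_rot: [[-1.0, -0.005, 0.007], [-0.005, 1.0, 0.003], [-0.007, 0.003, -1.0]]
ft_force: [-1.1, -0.3, -0.5]
grip_width: 0.0682
gripper_force: 0.0
```

apply_moves(
  series=[
    [40,0,0,0,0,0,0],
    [40,-20,0,0,0,0,0],
    [30,-40,0,0,0,0,0],
    [0,-50,0,0,0,0,0],
    [0,-50,0,0,0,0,0],
    [0,-50,0,0,0,0,0],
    [0,-50,0,0,0,0,0],
    [0,-50,0,0,-8,0,0],
    [0,-50,0,0,-8,0,0],
    [0,0,0,0,-8,0,0],
    [0,0,0,0,-8,0,0],
    [0,0,0,0,-8,0,0],
  ],
)

```text
time_s: 12.8
position: [0.4415, 0.0265, 0.313]
tool_rot: [[-0.763, -0.004, 0.646], [-0.003, 1.0, 0.002], [-0.646, -0.001, -0.763]]
ft_force: [1.0, -0.4, -0.9]
grip_width: 0.0003
gripper_force: 0.0
```

```bash
python3 - <<'E'
from h import *
s=telemetry.observe();print(s["position"],s["tool_rot"],s["grip_width"])
for n in("top","side"):
    im=get_image(n);P=cloud(im);H=cv2.cvtColor(im["frame"],cv2.COLOR_RGB2HSV)
    x,y,z=[P[...,i] for i in range(3)]
    b=(abs(x-.55)<.05)&(abs(y-.387)<.05)
    for a,c in((.14,.168),(.175,.26)):
        q=P[b&(z>a)&(z<c)]
        print(n,len(q),(q.min(0).round(4),q.max(0).round(4)) if len(q) else "")
    if n=="side": cv2.imwrite("pics/r1.png",im["frame"][...,::-1])
E
```

```text
[0.44145438 0.02646698 0.31300841] [[-7.63145844e-01 -4.08699689e-03  6.46213368e-01]
 [-3.46643141e-03  9.99991504e-01  2.23079483e-03]
 [-6.46216995e-01 -5.37632516e-04 -7.63153527e-01]] 0.00025414052786838266
top 383 (array([0.5237, 0.3577, 0.1405]), array([0.579 , 0.4141, 0.1679]))
top 329 (array([0.5381, 0.3713, 0.1751]), array([0.5642, 0.3992, 0.2555]))
side 330 (array([0.5222, 0.3594, 0.1401]), array([0.5777, 0.4158, 0.168 ]))
side 368 (array([0.5363, 0.3725, 0.1752]), array([0.5644, 0.3998, 0.2541]))
```

View pics/r1.png

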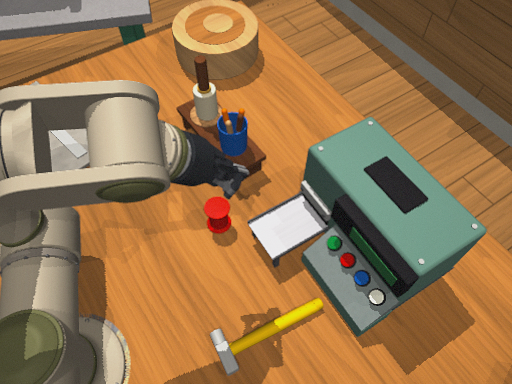

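The side view shows the maul standing alone on the pad (204,92), upright, with its axis at about (0.551, 0.386). The cup and spool are untouched. Next I'll line up with the white button, stopping 40 mm short.

apply_moves(
  series=[
    [8,-45,0,0,0,0,0],
    [6,-45,0,0,0,0,0],
    [6,-45,0,0,0,0,0],
    [6,-45,0,0,0,0,0],
    [6,-45,0,0,0,0,0],
    [6,-37,0,0,0,0,0],
    [0,0,45,0,0,0,0],
    [0,0,45,0,0,0,0],
    [0,0,45,0,0,0,0],
    [0,0,40,0,0,0,0],
    [0,0,20,0,0,0,0],
    [0,0,0,0,0,0,0],
  ],
)

```text
time_s: 14.4
position: [0.5545, -0.2274, 0.1539]
tool_rot: [[-0.788, 0.013, 0.616], [0.015, 1.0, -0.002], [-0.616, 0.008, -0.788]]
ft_force: [0.0, 0.2, 1.1]
grip_width: 0.0002
gripper_force: 0.0
```

```bash
cat > d.py <<'E'
from h import *
import sys
s=telemetry.observe();p=s["position"];R=np.array(s["tool_rot"])
t=np.array([float(a) for a in sys.argv[1:4]])
print(p,R[:,2].round(3),s["ft_force"],"tool delta mm",((t-p)@R*1000).round(1))
E
python3 d.py .572 -.2355 .099
```

```text
[ 0.55453066 -0.2273693   0.15385613] [ 0.616 -0.002 -0.788] [0.01019002 0.22834667 1.09942874] tool delta mm [19.9 -8.3 54. ]
```

apply_moves(
  series=[
    [9,-4,0,0,0,0,0],
    [9,-4,0,0,0,0,0],
    [0,0,15,0,0,0,0],
    [0,0,15,0,0,0,0],
    [0,0,14,0,0,0,0],
    [0,0,0,0,0,0,0],
    [0,0,0,0,0,0,0],
  ],
)

```text
time_s: 15.28
position: [0.5749, -0.2332, 0.1196]
tool_rot: [[-0.798, 0.026, 0.601], [0.025, 1.0, -0.01], [-0.602, 0.007, -0.799]]
ft_force: [0.1, 0.1, -0.5]
grip_width: -0.0001
gripper_force: 0.0
```

```bash
python3 d.py .572 -.2355 .099; python3 - <<'E'
from h import *
a=[get_image(n)["frame"][...,::-1] for n in("wrist","side")]
cv2.imwrite("pics/w1.png",np.hstack([cv2.resize(a[0],(400,300)),cv2.resize(a[1][150:384,200:512],(400,300))]))
E
```

```text
[ 0.57488264 -0.23318399  0.11958154] [ 0.601 -0.01  -0.799] [ 0.12240092  0.06085208 -0.53370892] tool delta mm [14.6 -2.5 14.7]
```

View pics/w1.png

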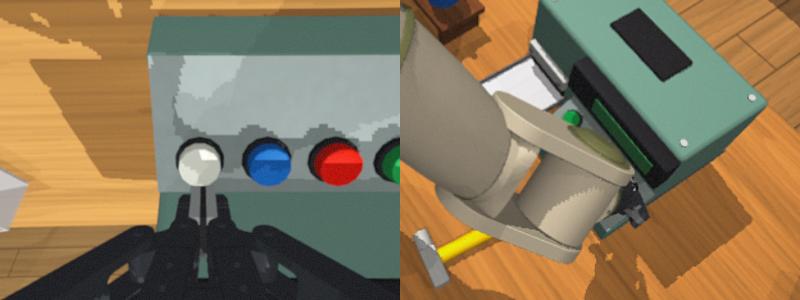

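The wrist view shows the closed fingers in line with the white button at (200,160), but short of it and too far upslope. The sideways shift was only partly followed, so I'll check the joints.

```bash
python3 -c "
from h import *
s=telemetry.observe();print(np.round(s['q'],1),np.round(s['joint_efforts'],1))"
```

```text
[ -43.    26.2   99.    45.6   34.3 -165.2] [  0.1 -42.3 -16.8   0.9  -0.4   0. ]
```

Joint 6 is at its limit (-165.2°). I'll back off and turn the tool 90° about its axis. The tip is nearly square, so this doesn't affect the push.

apply_moves(
  series=[
    [0,0,-30,0,0,0,0],
    [0,0,-30,0,0,10,0],
    [0,0,0,0,0,10,0],
    [0,0,0,0,0,10,0],
  ],
)

```text
time_s: 15.88
position: [0.5385, -0.2329, 0.1684]
tool_rot: [[-0.675, 0.426, 0.602], [0.526, 0.85, -0.012], [-0.517, 0.309, -0.798]]
ft_force: [-0.6, 0.7, -0.1]
grip_width: -0.0001
gripper_force: 0.0
```

```bash
python3 -c "
from h import *
s=telemetry.observe();print(np.round(s['q'],1));print(np.round(s['tool_rot'],3),s['position'])"
```

```text
[ -46.2   19.3  100.4   41.4   40.1 -131.8]
[[-0.675  0.426  0.602]
 [ 0.526  0.85  -0.012]
 [-0.517  0.309 -0.798]] [ 0.53845985 -0.23291099  0.16841893]
```

apply_moves(
  series=[
    [0,0,0,0,0,10,0],
    [0,0,0,0,0,10,0],
    [0,0,0,0,0,10,0],
    [0,0,0,0,0,10,0],
    [0,0,0,0,0,10,0],
    [0,0,0,0,0,8,0],
    [0,0,0,-3,0,0,0],
    [0,0,0,0,0,0,0],
  ],
)

```text
time_s: 16.88
position: [0.5382, -0.2327, 0.1674]
tool_rot: [[-0.001, 0.767, 0.642], [1.0, 0.01, -0.01], [-0.014, 0.642, -0.767]]
ft_force: [1.0, 1.1, 0.1]
grip_width: -0.0001
gripper_force: 0.0
```

```bash
python3 d.py .572 -.2355 .099; python3 -c "
from h import *
s=telemetry.observe();print(np.round(s['q'],1));print(np.round(s['tool_rot'],3))"
```

```text
[ 0.5381612  -0.23271119  0.1674448 ] [ 0.642 -0.01  -0.767] [0.96743402 1.09558279 0.08756879] tool delta mm [ -1.9 -18.   74.2]
[-47.2  19.3 102.4  47.9  38.7 -80.9]
[[-0.001  0.767  0.642]
 [ 1.     0.01  -0.01 ]
 [-0.014  0.642 -0.767]]
```

apply_moves(
  series=[
    [-1,-8,10,0,0,0,0],
    [-1,-8,15,0,0,0,0],
    [0,0,20,0,0,0,0],
    [0,0,12,0,0,0,0],
    [0,0,5,0,0,0,0],
    [0,0,0,0,0,0,0],
  ],
)

```text
time_s: 17.62
position: [0.5664, -0.2354, 0.1099]
tool_rot: [[-0.002, 0.766, 0.642], [1.0, 0.011, -0.01], [-0.015, 0.642, -0.766]]
ft_force: [0.8, 1.0, 0.1]
grip_width: -0.0001
gripper_force: 0.0
```

```bash
python3 d.py .572 -.2355 .099; python3 - <<'E'
from h import *
a=[get_image(n)["frame"][...,::-1] for n in("wrist","side")]
cv2.imwrite("pics/w2.png",np.hstack([cv2.resize(a[0],(400,300)),cv2.resize(a[1][150:384,200:512],(400,300))]))
E
```

```text
[ 0.56638521 -0.23543756  0.10993343] [ 0.642 -0.01  -0.766] [0.79850827 0.96133781 0.12522423] tool delta mm [ 0.1 -2.7 12. ]
```

View pics/w2.png

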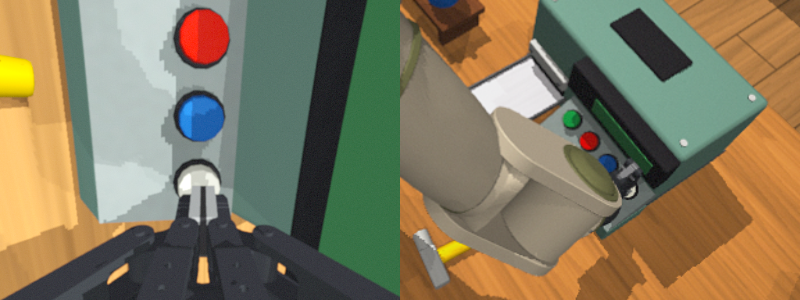

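The wrist view shows the fingertip just over the white cap at (200,183), with the blue and red caps clear at (200,117) and (202,37). Pushing now.

apply_moves(
  series=[
    [0,0,7,0,0,0,0],
    [0,0,4,0,0,0,0],
    [0,0,2,0,0,0,0],
    [0,0,1,0,0,0,0],
    [0,0,0,0,0,0,0],
  ],
)

```text
time_s: 18.35
position: [0.5752, -0.2357, 0.099]
tool_rot: [[-0.001, 0.766, 0.642], [1.0, 0.01, -0.01], [-0.014, 0.642, -0.766]]
ft_force: [-3.5, -0.2, 1.6]
grip_width: 0.0
gripper_force: 1.4
```

apply_moves(
  series=[
    [0,0,1,0,0,0,0],
    [0,0,1,0,0,0,0],
    [0,0,0,0,0,0,0],
  ],
)

```text
time_s: 18.73
position: [0.5765, -0.2356, 0.0975]
tool_rot: [[-0.002, 0.766, 0.642], [1.0, 0.01, -0.01], [-0.014, 0.642, -0.766]]
ft_force: [-4.7, -0.2, 2.3]
grip_width: 0.0001
gripper_force: 2.0
```

apply_moves(
  series=[
    [0,0,1,0,0,0,0],
    [0,0,0.5,0,0,0,0],
    [0,0,0,0,0,0,0],
  ],
)

```text
time_s: 19.1
position: [0.5774, -0.2357, 0.0963]
tool_rot: [[-0.002, 0.766, 0.642], [1.0, 0.011, -0.01], [-0.015, 0.642, -0.766]]
ft_force: [-5.7, -0.1, 1.4]
grip_width: 0.0002
gripper_force: 2.4
```

apply_moves(
  series=[
    [0,0,1,0,0,0,0],
    [0,0,1,0,0,0,0],
    [0,0,0,0,0,0,0],
  ],
)

```text
time_s: 19.48
position: [0.5779, -0.2357, 0.0957]
tool_rot: [[-0.001, 0.766, 0.643], [1.0, 0.011, -0.011], [-0.015, 0.642, -0.766]]
ft_force: [-21.7, 1.5, 16.8]
grip_width: 0.0001
gripper_force: 13.1
```

The white button bottomed with a clear rise in force. I'll retract 30 mm and step to blue.

apply_moves(
  series=[
    [0,0,-5,0,0,0,0],
    [0,0,-10,0,0,0,0],
    [0,0,-15,0,0,0,0],
    [23,1,0,0,0,0,0],
    [23,1,1,0,0,0,0],
    [0,0,0,0,0,0,0],
  ],
)

```text
time_s: 20.23
position: [0.5614, -0.1882, 0.1182]
tool_rot: [[-0.003, 0.766, 0.643], [1.0, 0.012, -0.009], [-0.014, 0.643, -0.766]]
ft_force: [-0.0, -0.7, 0.6]
grip_width: -0.0001
gripper_force: 0.0
```

```bash
python3 d.py .5799 -.1896 .0960
```

```text
[ 0.56140718 -0.18816573  0.11823105] [ 0.643 -0.009 -0.766] [-0.04289195 -0.74640723  0.55221378] tool delta mm [-1.2 -0.1 28.9]
```

apply_moves(
  series=[
    [-1,0,10,0,0,0,0],
    [0,0,10,0,0,0,0],
    [0,0,4,0,0,0,0],
    [0,0,2,0,0,0,0],
    [0,0,1,0,0,0,0],
    [0,0,1,0,0,0,0],
    [0,0,0,0,0,0,0],
  ],
)

```text
time_s: 21.1
position: [0.5794, -0.1908, 0.0965]
tool_rot: [[-0.001, 0.766, 0.643], [1.0, 0.011, -0.011], [-0.015, 0.642, -0.766]]
ft_force: [-6.0, -2.9, 4.3]
grip_width: -0.0001
gripper_force: 3.4
```

apply_moves(
  series=[
    [0,0,1,0,0,0,0],
    [0,0,0.5,0,0,0,0],
    [0,0,0,0,0,0,0],
  ],
)

```text
time_s: 21.48
position: [0.5798, -0.1909, 0.0961]
tool_rot: [[-0.001, 0.766, 0.643], [1.0, 0.011, -0.011], [-0.016, 0.643, -0.766]]
ft_force: [-20.0, -1.3, 16.2]
grip_width: -0.0
gripper_force: 11.8
```

Blue bottomed too. I'll retract 40 mm and pass over red to green.

apply_moves(
  series=[
    [0,0,-5,0,0,0,0],
    [0,0,-15,0,0,0,0],
    [0,0,-20,0,0,0,0],
    [31,1,0,0,0,0,0],
    [31,2,0,0,0,0,0],
    [31,2,0,0,0,0,0],
    [0,0,0,0,0,0,0],
  ],
)

```text
time_s: 22.35
position: [0.5581, -0.0951, 0.128]
tool_rot: [[-0.005, 0.766, 0.642], [1.0, 0.013, -0.007], [-0.014, 0.642, -0.766]]
ft_force: [-0.4, -1.0, 0.3]
grip_width: -0.0
gripper_force: 0.0
```

```bash
python3 d.py .5841 -.0975 .0960
```

```text
[ 0.55810213 -0.09505041  0.12798965] [ 0.642 -0.007 -0.766] [-0.38185079 -1.04854314  0.31423433] tool delta mm [-2.1 -0.7 41.2]
```

apply_moves(
  series=[
    [-2,-1,15,0,0,0,0],
    [0,0,12,0,0,0,0],
    [0,0,7,0,0,0,0],
    [0,0,4,0,0,0,0],
    [0,0,2,0,0,0,0],
    [0,0,1,0,0,0,0],
    [0,0,0,0,0,0,0],
  ],
)

```text
time_s: 23.22
position: [0.5832, -0.1, 0.0965]
tool_rot: [[-0.001, 0.766, 0.643], [1.0, 0.011, -0.012], [-0.016, 0.643, -0.766]]
ft_force: [-17.2, -2.5, 13.5]
grip_width: -0.0001
gripper_force: 10.5
```

apply_moves(
  series=[
    [0,0,0.8,0,0,0,0],
    [0,0,0,0,0,0,0],
  ],
)

```text
time_s: 23.48
position: [0.5833, -0.1, 0.0962]
tool_rot: [[-0.0, 0.766, 0.643], [1.0, 0.011, -0.012], [-0.016, 0.643, -0.766]]
ft_force: [-24.8, -3.0, 21.2]
grip_width: -0.0001
gripper_force: 15.4
```

Green bottomed. I'll retract well clear, check the scene and hand in.

apply_moves(
  series=[
    [0,0,-5,0,0,0,0],
    [0,0,-15,0,0,0,0],
    [0,0,-40,0,0,0,0],
    [0,0,-50,0,0,0,0],
    [0,0,-40,0,0,0,0],
    [0,0,0,0,0,0,0],
    [0,0,0,0,0,0,0],
    [0,0,0,0,0,0,0],
  ],
)

```text
time_s: 24.48
position: [0.4886, -0.098, 0.2088]
tool_rot: [[-0.002, 0.767, 0.641], [1.0, 0.01, -0.009], [-0.013, 0.641, -0.767]]
ft_force: [1.1, 0.4, -0.0]
grip_width: -0.0004
gripper_force: 0.0
```

```bash
python3 - <<'E'
from h import *
s=telemetry.observe();print(s["position"],s["ft_force"])
for n in("top","side"):
    im=get_image(n);P=cloud(im)
    x,y,z=[P[...,i] for i in range(3)]
    q=P[(abs(x-.55)<.05)&(abs(y-.387)<.05)&(z>.14)&(z<.26)]
    print(n,len(q),(q.min(0).round(4),q.max(0).round(4)) if len(q) else "")
    if n=="side": cv2.imwrite("pics/e1.png",im["frame"][...,::-1])
E
```

```text
[ 0.48859768 -0.09802621  0.2088182 ] [ 1.14817201  0.37681456 -0.04764437]
top 728 (array([0.5237, 0.3573, 0.14  ]), array([0.579 , 0.4141, 0.2556]))
side 718 (array([0.5219, 0.3592, 0.1402]), array([0.578 , 0.4138, 0.2554]))
```

View pics/e1.png

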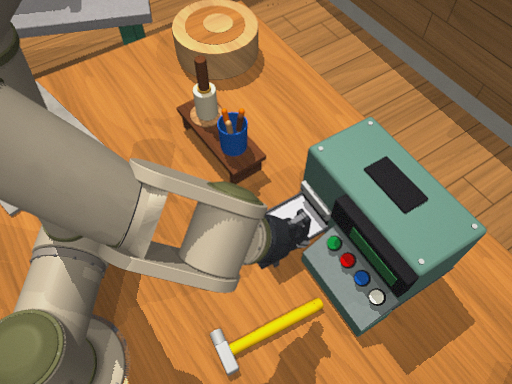

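The final view shows the maul upright on the pad (204,92), all four buttons out along (334,243) to (377,297), and the cup and hammer in place. The arm is clear.

```bash
python3 -c "
from rig import env
print(env.close_job())"
```

```text
the job is handed in; nothing more can be done
None
```

The job is handed in (no verdict was returned): the maul stands released and upright on the cork pad, and white, blue and green were each pushed fully in and let out in that order, with red, the cup, the hammer and the spool left alone.

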